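Sort two spacer plates with a stepped go/no-go slot gauge

TASK

Check the two metal spacer plates in the slanting rack one after the other: push each upright, lower edge first, down into the stepped slot gauge until it stops, and then, before you fetch the other, lean it fully home in its stand. A plate that enters the wide upper gap (go) but stops on the step (no-go) is good and goes in the stand with the solid back; one that drops through the narrow gap to the floor of the gauge is too thin and goes in the stand with the two-bar back. Leave the beaker, the timer and the flask where they are.

Things in the scene. Friction and masses are not known exactly. Their poses are not given: they have to be found in the camera images.
- plate_1_center (a point): First plate: bare-metal plate, 80 mm wide, 130 mm tall, 16 or 8 mm thick (one of each; the gauge tells which), 0.1 to 0.3 kg. Point: its centre, 65 mm from the upper and lower edges, mid-thickness. z up along the plate, y along its width, x normal to its faces. Starts leaning 30 deg, upper edge towards the robot; its upper 75 mm stand free: grip across the thickness near the upper edge.
- plate_2_center (a point): Second plate: bare-metal plate, 80 mm wide, 130 mm tall, 16 or 8 mm thick (one of each; the gauge tells which), 0.1 to 0.3 kg. Point: its centre, 65 mm from the upper and lower edges, mid-thickness. z up along the plate, y along its width, x normal to its faces. Starts leaning 30 deg, upper edge towards the robot; its upper 75 mm stand free: grip across the thickness near the upper edge.
- gauge: fixed steel slot gauge, 74 x 90 x 80 mm high; origin: centre of its underside, z up. Slot along y at x = 0, open above and at both ends: bevelled mouth z 72 to 80 mm, go gap 20 mm wide down to a step at z = 42, no-go gap 12.5 mm wide down to the floor at z = 12. The 16 mm plate stops with its lower edge at z = 42, the 8 mm one at z = 12.
- pass_stand_cradle: Stand for good plates, back a solid panel, fixed; its V cradle, 100 mm wide along y. Origin: mid inner corner of the V, 24 mm above the worktop. z: up the back's face (53 mm long), leaning 30 deg towards the robot; x: out of the back along the 30 mm ledge, away from the robot. A plate home here has its lower edge on the ledge, a face on the back: centre x = half thickness, y = 0, z = 65 mm.
- reject_stand_cradle: Stand for thin plates, back two bars with a gap between, fixed; its V cradle, 100 mm wide along y. Origin: mid inner corner of the V, 24 mm above the worktop. z: up the back's face (53 mm long), leaning 30 deg towards the robot; x: out of the back along the 30 mm ledge, away from the robot. A plate home here has its lower edge on the ledge, a face on the back: centre x = half thickness, y = 0, z = 65 mm.
- beaker_250: glass beaker, 72 mm across, 94 mm tall; a bystander, to be left where it is. Origin: centre of its underside.
- timer: white timer, 70 x 62 x 18 mm; a bystander, to be left where it is. Origin: centre of its underside.
- flask_125: conical glass flask, 67 mm across, 114 mm tall; a bystander, to be left where it is. Origin: centre of its underside.
Mind the look-alikes: they are no part of the job. Leave any black or pink look-alike of the part that bears plate_2_center alone.

How it is judged:
By the outcome, as a careful person would: the job done as asked, in the order asked, and still so for the second after the job is handed in, with the robot touching nothing.
It also fails if it takes over 72 s, if anything falls off the work surface, if the arm or the gripper's body presses on something with over 40 N, if the wrist force passes 120 N, or if a joint passes its speed limit or range.

ROBOT

A 6-joint arm with a two-finger parallel gripper is mounted at the origin on a cart in front of the work surface, level with it; the furniture and walls round the work are solid. World frame = base frame: x ahead of the robot, y to its left, z up, the work surface at z = 0. Lengths are in m, angles in rad, forces in N, time in s.
With the tool pointing down it reaches from about 0.25 to 0.8 m from the base axis. Payload 3.9 kg.
Tool frame: the origin (TCP) lies at the very end of the fingers, on their centre line; the grasp point (between the pads) lies env.grip_point_offset behind it (env.grip_point_offset is the distance from the TCP to the grasp point, in m); x points along the fingers, z is the direction in which the jaws open and shut, and the axes are right-handed (so a half turn about x gives the same grasp; the last joint's range is limited). The gripper opens to 85 mm and grips with 20 to 120 N. Pads are 22 mm wide; open, the fingers measure 114 mm over their backs; the gripper's body (76 mm by 85 mm) begins 54 mm behind the grasp point. The pads swing forward as they close: fully open they stand 13 mm farther back than shut.
Start: joints at [1.316, 0.26, -0.138, 1.173, 0, 1.571], TCP at [0.132, 0.508, 0.231] pointing down, gripper open.
Joint ranges: [-2.78, 2.78], [-0.83, 1.72], [-1.28, 1.37], [-1.9, 2.12], [-1.57, 1.48], [-3.14, 3.14]. Speed limits (rad/s): [2.57, 2.57, 3.14, 3.14, 3.14, 3.14].

INTERFACE

Orientations are given as a rotation vector (axis times angle).
In Python, from cell import status, vision, ticket, env gives the robot as it stands.
- The arm moves only by the shell command python3 -m inch 'ROWS' [FORCE]. ROWS is text: rows parted by semicolons, each of 7 numbers parted by spaces: the finger opening in cm, from 0 to 8.54, then the shift along the world's x, y, z in cm, then the turn, a rotation vector about the world's x, y, z in rad. In form: claw tx ty tz ax ay az; .... A call has 1 to 8 rows; each row is the pose to reach, as a shift and turn from the pose commanded when the call began; what a row does not reach only later rows make up. A row lasts 1/8 s, in which the tool goes at most 62.5 mm and 10.7 degrees, less where a joint would pass 70% of its speed; a pose out of reach is approached as far as the arm can. A call with a gripper value outside its range is refused whole. The fingers move at their own pace and stop on an object; FORCE is the grip in N (left out, the last holds). Time passes only in rows, so rows that repeat a pose let the fingers close. It gives the time, the measured TCP pose, the force and the opening at its end, in the units of the state.
- status.read_state(): the state, without advancing time (a new reading comes with each control period).
- vision.read_camera(name): name is "scene" or "top" or "wrist"; returns a dict with "frame" (480x640x3 uint8, red, green, blue), "mtx" (3x3 intrinsics, pixels), "T" (4x4, takes a point from camera to world coordinates). Camera axes: x right, y down, z forward; pixel columns grow to the right and rows downward; lengths in m; the calibration is good to about 2 mm. A picture is of the moment at which its call begins. There is no depth.
- ticket.finish_job(): hands the job in, once; it reports no verdict.
The state is a dict: "clock": time; "qpos": joint angles; "qvel": joint speeds; "tau": joint torques, N m; "ee_pos": TCP position; "eef_rot": TCP orientation; "wrist_force": force on the tool from outside, world axes, zero at the start; "wrist_torque": the same for the moment, N m; "opening": finger opening in m.
Only numpy, scipy, OpenCV 4.12 (cv2) and the standard library are available. Lean on these libraries where they do the work, as an engineer would, in place of code of your own. Each camera call takes 0.05 s, during which the arm holds its last target. There are 200 camera calls.

## Working session

There is one attempt and no reset: what is moved stays moved. The work goes in short steps, Python scripts to look and compute and a shell command to move; the robot and the scene stay as the last step left them, time stands still between calls to the robot, and variables do not carry over. Pictures are saved under pics/ and viewed, about 8 in all and at most 12, crops included, and the job is handed in when it is done.

```bash
ls; mkdir -p pics; python3 - <<'E'
from cell import status, vision, ticket, env
import cv2,numpy as np
print(env.grip_point_offset, status.read_state())
for n in ("scene","top"):
    r=vision.read_camera(n); cv2.imwrite(f"pics/{n}0.png",r["frame"][:,:,::-1]); np.savez(f"{n}0.npz",**r); print(n,r["mtx"].tolist(),np.round(r["T"],4).tolist())
E
```

```text
pics
0.0187 {'clock': 0.0, 'qpos': array([ 1.31599360e+00,  2.60695496e-01, -1.39423619e-01,  1.17269754e+00,
       -3.21655251e-05,  1.57077211e+00]), 'qvel': array([ 0.00082057,  0.00048866,  0.00079004, -0.00039049, -0.00127687,
        0.0010062 ]), 'tau': array([ 1.97957743e-03, -4.05679750e+01,  2.53921098e+01,  1.89153658e-02,
        7.16771274e-05,  8.01648614e-07]), 'ee_pos': array([0.13216006, 0.50736131, 0.23043826]), 'eef_rot': array([-1.02077839,  1.32063509,  1.01867584]), 'wrist_force': array([-0.03974619,  0.3636321 , -0.18411481]), 'wrist_torque': array([ 0.03707825, -0.01944713, -0.01284593]), 'opening': 0.0858734830088642}
scene [[604.8916993153863, 0.0, 317.61638666664794], [0.0, 604.8916993153863, 242.35939143081598], [0.0, 0.0, 1.0]] [[-0.9891, 0.1249, -0.0782, 0.8292], [0.1471, 0.8099, -0.5679, 0.9646], [-0.0076, -0.5732, -0.8194, 1.6539], [0.0, 0.0, 0.0, 1.0]]
top [[457.4365091719583, 0.0, 324.89118210212456], [0.0, 457.4365091719583, 233.35796340591767], [0.0, 0.0, 1.0]] [[-0.027, -0.994, 0.106, 0.5315], [-0.9994, 0.0291, 0.0185, -0.1409], [-0.0215, -0.1054, -0.9942, 1.3279], [0.0, 0.0, 0.0, 1.0]]
```

View pics/scene0.png

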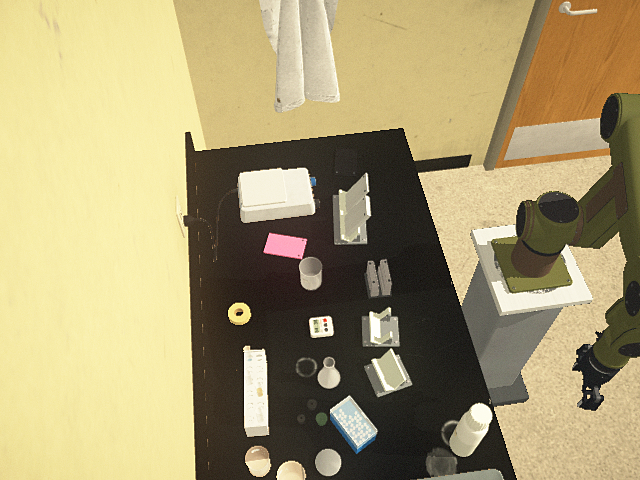

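View pics/top0.png

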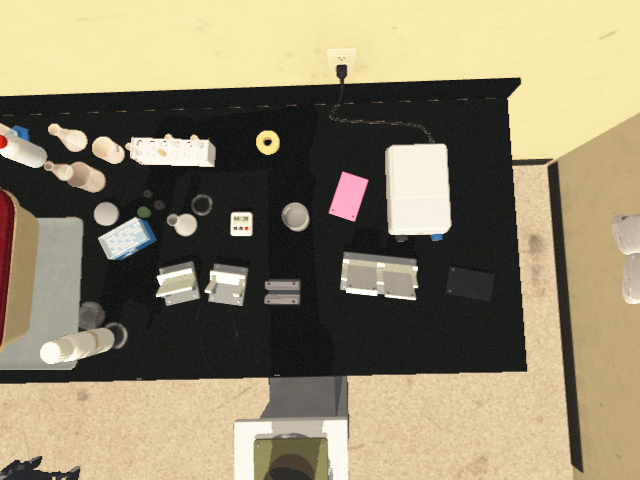

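The top view shows the rack with two bare-metal plates near (380,277), the gauge at (282,292), and stands at (228,284) and (178,283). Look-alikes for the plates are the pink plate at (349,196) and the black plate at (470,284), both lying flat. The ones I want are the two grey plates in the rack, so I'll check them in a close crop.

```bash
python3 - <<'E'
import cv2
a=cv2.imread("pics/top0.png"); s=cv2.imread("pics/scene0.png")
u=lambda i,f:cv2.resize(i,None,fx=f,fy=f,interpolation=cv2.INTER_CUBIC)
c1=u(a[235:315,150:310],5)   # 800x400
cv2.imwrite("pics/c1.png",c1)
c2=u(a[240:310,330:430],4) #400x280
c3=u(s[165:255,320:390],4)
c3=c3[:280]
import numpy as np
top=np.hstack([c2,np.pad(c3,((0,0),(0,400-c3.shape[1]),(0,0)))])
c4=u(s[255:400,350:420],2)
c4=c4[:290]
cv2.imwrite("pics/c2.png",np.vstack([top,np.pad(u(s[255:335,350:420],4),((0,0),(0,520),(0,0)))[:300]]))
E
```

```text
(no output)
```

View pics/c1.png

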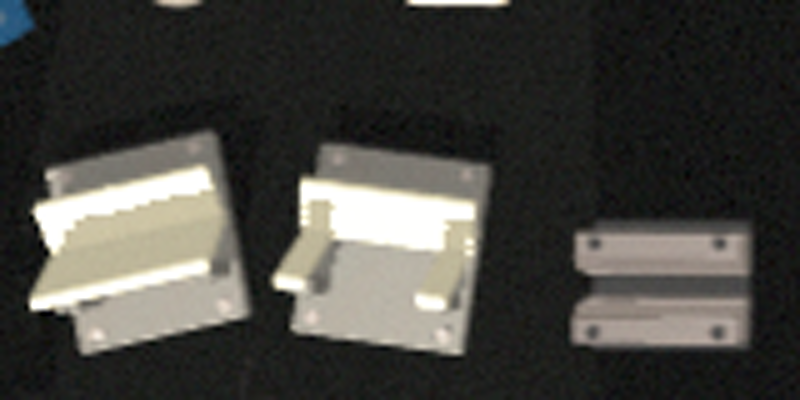

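View pics/c2.png

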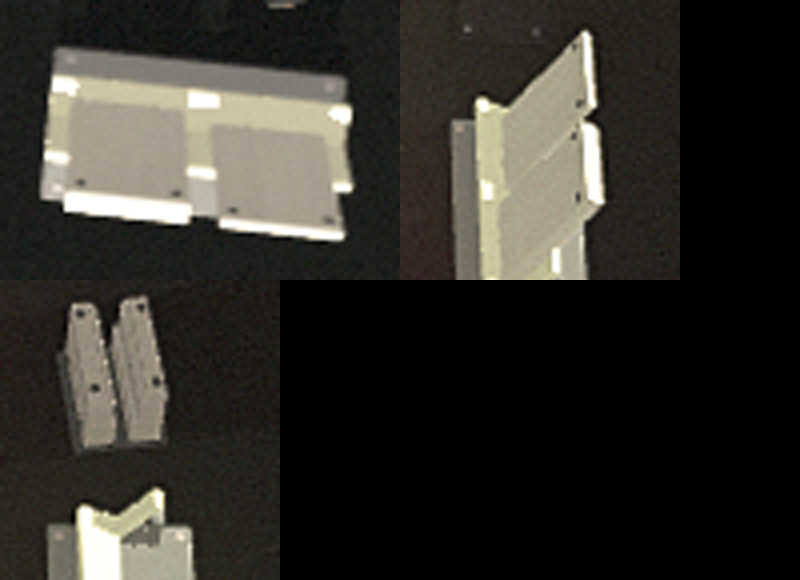

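The crops confirm the choice. The left rack plate, with top edge around full pixels (346..377, 289..291), has the thicker edge. The right one, (385..416, 295..299), is thinner. The solid-back stand is at (178,283), the two-bar stand at (228,285), and the gauge at (282,292). Next I'll get coarse positions and then take a wrist view.

```bash
cat > h.py <<'E'
import numpy as np, cv2
from scipy.spatial.transform import Rotation as R
from cell import status, vision, ticket, env
def bp(cam,uv,z):
    K,T=cam["mtx"],cam["T"]; uv=np.atleast_2d(uv).astype(float)
    d=np.c_[(uv-K[:2,2])/K[0,0],np.ones(len(uv))]@T[:3,:3].T
    o=T[:3,3]; return o+d*((z-o[2])/d[:,2])[:,None]
def proj(cam,P):
    P=np.atleast_2d(P); c=(P-cam["T"][:3,3])@cam["T"][:3,:3]; u=c@cam["mtx"].T; return u[:,:2]/u[:,2:]
def shot(name,fn):
    r=vision.read_camera(name); np.savez(fn+".npz",**r); cv2.imwrite(f"pics/{fn}.png",r["frame"][:,:,::-1]); return r
def st():
    s=status.read_state(); print("t",round(s["clock"],2),"p",np.round(s["ee_pos"],4),"rv",np.round(s["eef_rot"],3),"F",np.round(s["wrist_force"],1),"op",round(s["opening"],4),"q",np.round(s["qpos"],2)); return s
E
python3 - <<'E'
from h import *
t=dict(np.load("top0.npz"))
c1=lambda p:np.array(p)/5+[150,235]-.4
c2=lambda p:np.array(p)/4+[330,240]-.4
g=bp(t,c1([(575,232),(752,230),(750,348),(570,345)]),.08);print("gauge",g.round(3),g.mean(0))
print("plates",bp(t,c2([(65,195),(190,205),(220,220),(343,235)]),.14).round(3))
print("pass base",bp(t,c1([(48,172),(212,132),(250,315),(82,352)]),.004).round(3))
print("rej base",bp(t,c1([(320,145),(490,165),(463,352),(290,330)]),.004).round(3))
print("pass back top",bp(t,c1([(32,303),(210,265)]),.07).round(3))
print("rej back top",bp(t,c1([(275,283),(445,303)]),.07).round(3))
s=st(); print(R.from_rotvec(s["eef_rot"]).as_matrix().round(3))
E
```

```text
gauge [[ 0.539  0.05   0.08 ]
 [ 0.537 -0.047  0.08 ]
 [ 0.474 -0.044  0.08 ]
 [ 0.478  0.053  0.08 ]] [0.50714695 0.00315605 0.08      ]
plates [[ 0.514 -0.169  0.14 ]
 [ 0.506 -0.249  0.14 ]
 [ 0.495 -0.268  0.14 ]
 [ 0.484 -0.346  0.14 ]]
pass base [[0.582 0.369 0.004]
 [0.603 0.273 0.004]
 [0.497 0.25  0.004]
 [0.478 0.348 0.004]]
rej base [[0.594 0.209 0.004]
 [0.579 0.11  0.004]
 [0.473 0.127 0.004]
 [0.488 0.227 0.004]]
pass back top [[0.508 0.351 0.07 ]
 [0.526 0.253 0.07 ]]
rej back top [[0.516 0.217 0.07 ]
 [0.502 0.123 0.07 ]]
t 0.1 p [0.1322 0.5075 0.2306] rv [-1.021  1.32   1.019] F [ 0.4 -0.1 -0.1] op 0.085 q [ 1.32  0.26 -0.14  1.17 -0.    1.57]
[[-0.    -0.968  0.252]
 [-0.002  0.252  0.968]
 [-1.    -0.    -0.002]]
```

```bash
python3 -m inch '8.5 30 -29 20 0 0 -1.316;8.5 30 -29 20 0 0 -1.316;8.5 30 -29 20 0 0 -1.316;8.5 30 -29 20 0 0 -1.316;8.5 30 -29 20 0 0 -1.316;8.5 30 -29 20 0 0 -1.316;8.5 30 -29 20 0 0 -1.316;8.5 30 -29 20 0 0 -1.316'; python3 -c "
from h import *
st(); r=shot('wrist','w1'); print(r['T'].round(3).tolist(), r['mtx'][0].round(1))"
```

```text
clock: 1.1
ee_pos: [0.4343, 0.216, 0.4323]
eef_rot: [0.004, 1.569, -0.003]
wrist_force: [-0.4, 0.0, 0.0]
opening: 0.0852
t 1.1 p [0.4343 0.216  0.4323] rv [ 0.004  1.569 -0.003] F [-0.4  0.   0. ] op 0.0852 q [ 0.46  0.19  0.29  1.67 -0.    2.04]
[[1.0, -0.005, -0.001, 0.435], [-0.005, -0.948, -0.319, 0.298], [0.001, 0.319, -0.948, 0.574], [0.0, 0.0, 0.0, 1.0]] [340.    0.  320.8]
```

View pics/w1.png

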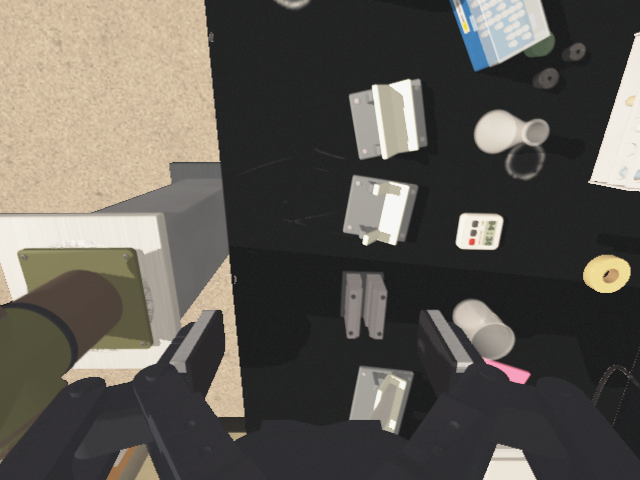

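The wrist view has the pass stand at about (390,118), the reject stand at (382,210), the gauge at (364,305) and the rack's left plate at (385,400). I'll enlarge it to read off corners.

```bash
python3 - <<'E'
import cv2,numpy as np
w=cv2.imread("pics/w1.png")
u=lambda i,f:cv2.resize(i,None,fx=f,fy=f,interpolation=cv2.INTER_CUBIC)
a=u(w[70:170,340:440],4);b=u(w[165:255,340:430],4); c=u(w[262:347,335:400],4)
C=np.zeros((600,800,3),np.uint8); C[:400,:400]=a; C[:360,400:760]=b; cv2.imwrite("pics/c3.png",np.vstack([C[:400]]))
C[:]=0
C[:340,:260]=c
d=u(w[355:440,340:430],4); C[:340,300:660]=d
cv2.imwrite("pics/c4.png",C[:360])
cv2.imwrite("pics/c34.png",np.vstack([cv2.imread("pics/c3.png"),np.zeros((0,800,3),np.uint8)]))
E
```

```text
(no output)
```

View pics/c3.png

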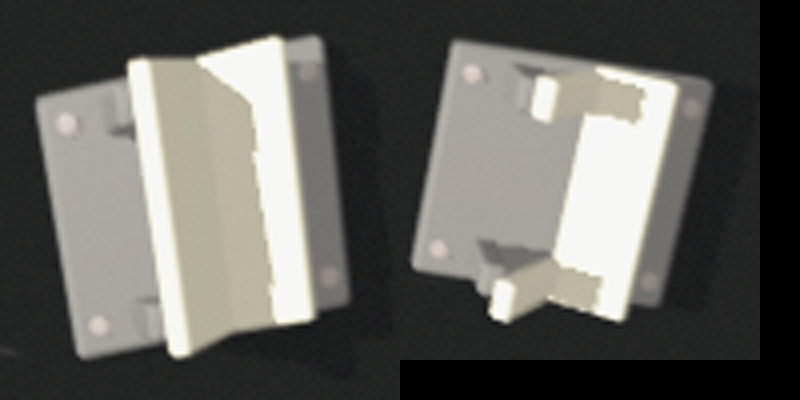

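View pics/c4.png

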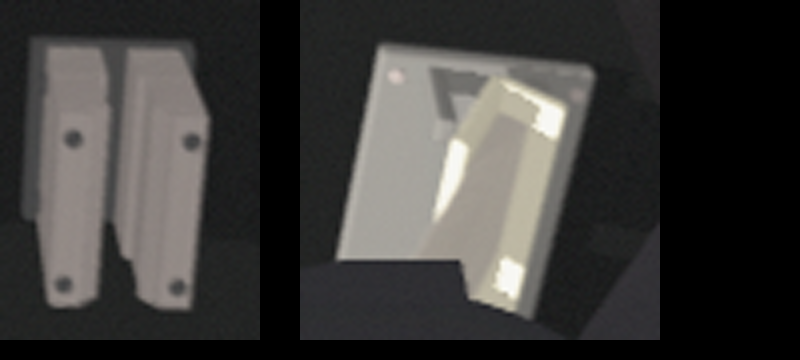

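```bash
cat > fit.py <<'E'
from h import *
from scipy.optimize import least_squares
w=dict(np.load("w1.npz")); t=dict(np.load("top0.npz"))
def fit(name,obs,x0):
    # obs: (cam, uv, local pt (x,y in stand yaw frame,z world))
    def res(p):
        c,s=np.cos(p[2]),np.sin(p[2]); out=[]
        for cam,uv,q in obs:
            P=[p[0]+c*q[0]-s*q[1],p[1]+s*q[0]+c*q[1],q[2]]
            out+=list(proj(cam,P)[0]-uv)
        return np.array(out)
    r=least_squares(res,x0,loss="soft_l1"); print(name,r.x.round(4),"yaw deg",np.degrees(r.x[2]).round(1)); print(r.fun.reshape(-1,2).round(1).tolist()); return r.x
a=lambda u,v:np.array([u/4+340,v/4+70])-.4
b=lambda u,v:np.array([(u-400)/4+340,v/4+165])-.4
c=lambda u,v:np.array([u/4+335,v/4+262])-.4
c1=lambda u,v:np.array([u/5+150,v/5+235])-.4
tip=(.030*.866,.024+.015); top=(-.053*.5,.024+.053*.866)
L=lambda q,s:(q[0],.05*s,q[1])
if __name__=="__main__":
    P=fit("pass",[(w,a(283,38),L(tip,1)),(w,a(315,320),L(tip,-1)),(w,a(152,62),L(top,1)),(w,a(188,352),L(top,-1)),
      (t,c1(35,205),L(tip,1)),(t,c1(210,168),L(tip,-1)),(t,c1(30,298),L(top,1)),(t,c1(210,258),L(top,-1))],[.53,.3,.2])
    Rj=fit("rej",[(w,b(678,85),L(tip,1)),(w,b(625,320),L(tip,-1)),(w,b(562,76),L(top,1)),(w,b(512,320),L(top,-1)),
      (t,c1(300,180),L(tip,1)),(t,c1(476,203),L(tip,-1)),(t,c1(278,272),L(top,1)),(t,c1(450,297),L(top,-1))],[.53,.17,-.15])
    for cams in (0,1,2):
      o=[(w,c(58,112),(-.031,.045,.08)),(w,c(50,305),(-.031,-.045,.08)),(w,c(210,116),(.031,.045,.08)),(w,c(192,308),(.031,-.045,.08)),
       (t,c1(575,232),(.031,.045,.08)),(t,c1(752,230),(.031,-.045,.08)),(t,c1(750,348),(-.031,-.045,.08)),(t,c1(570,345),(-.031,.045,.08))]
      fit("gauge",[o[:4],o[4:],o][cams],[.507,0,0])
E
python3 fit.py
```

```text
pass [0.5477 0.3119 0.1919] yaw deg 11.0
[[-0.2, 0.5], [-0.7, 1.0], [-0.4, -0.4], [0.5, 1.6], [-1.3, -0.3], [-1.7, -0.6], [-1.3, -0.4], [-1.7, -0.3]]
rej [ 0.5409  0.169  -0.1531] yaw deg -8.8
[[0.2, -0.0], [-0.3, 0.9], [-0.3, 0.2], [-0.7, 2.6], [-1.0, -0.5], [-1.3, -0.7], [-2.6, -0.2], [-1.1, -0.6]]
gauge [ 0.5093  0.0091 -0.0258] yaw deg -1.5
[[-0.2, 0.1], [-0.7, 0.1], [0.4, -0.2], [0.4, -0.0]]
gauge [ 0.5071  0.0031 -0.0309] yaw deg -1.8
[[1.0, -0.2], [-1.4, 0.3], [-1.2, -0.2], [1.6, 0.2]]
gauge [ 0.5087  0.0081 -0.0286] yaw deg -1.6
[[-0.5, 0.6], [-1.1, 0.5], [0.0, 0.4], [-0.0, 0.5], [-0.9, -0.7], [-3.3, -0.3], [-3.0, -0.8], [-0.2, -0.3]]
```

```bash
python3 -m inch '8.5 6 -36 -11 0 0 -.12;8.5 6 -36 -11 0 0 -.12;8.5 6 -36 -11 0 0 -.12;8.5 6 -36 -11 0 0 -.12;8.5 6 -36 -11 0 0 -.12;8.5 6 -36 -11 0 0 -.12;8.5 6 -36 -11 0 0 -.12;8.5 6 -36 -11 0 0 -.12'; python3 -c "
from h import *
st(); r=shot('wrist','w2'); print(r['T'].round(3).tolist())
cv2.imwrite('pics/w2c.png',cv2.resize(r['frame'][60:360,220:460,::-1],None,fx=2,fy=2,interpolation=cv2.INTER_CUBIC))"
```

```text
clock: 2.15
ee_pos: [0.4918, -0.1416, 0.3207]
eef_rot: [0.096, 1.57, -0.094]
wrist_force: [-1.2, -0.4, 0.4]
opening: 0.0848
t 2.15 p [ 0.4918 -0.1416  0.3207] rv [ 0.096  1.57  -0.094] F [-1.2 -0.4  0.4] op 0.0848 q [-0.28  0.22  0.04  1.39  0.    1.41]
[[0.993, -0.114, -0.041, 0.503], [-0.121, -0.941, -0.315, -0.06], [-0.003, 0.318, -0.948, 0.463], [0.0, 0.0, 0.0, 1.0]]
```

View pics/w2c.png

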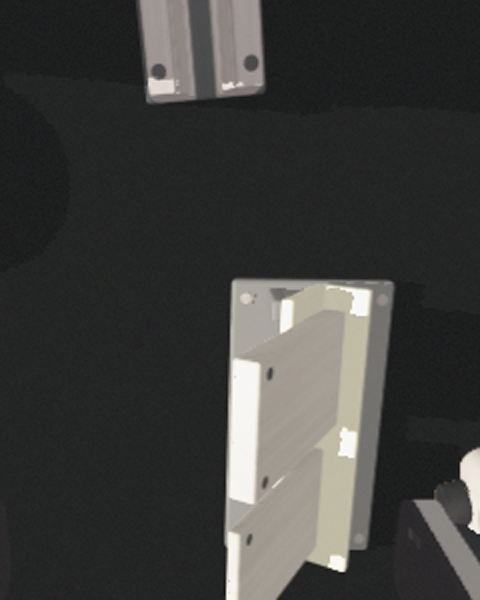

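The wrist crop shows the left (thick) plate's upper edge quad at crop (234,360)-(262,362)-(254,502)-(230,498). The right (thin) plate's upper edge starts at (228,528)-(240,530), and the gauge end is at the top. Next I'll fit the plate's pose.

```bash
cat > pl.py <<'E'
from h import *
from scipy.optimize import least_squares
w=dict(np.load("w2.npz")); t=dict(np.load("top0.npz"))
k=lambda u,v:np.array([u/2+220,v/2+60])-.25
def Rp(yaw,lean=np.radians(30)): return (R.from_euler("z",yaw)*R.from_euler("y",-lean)).as_matrix()
obs=[(k(234,360),(-.008,.04,.065)),(k(262,362),(.008,.04,.065)),(k(254,502),(.008,-.04,.065)),(k(230,498),(-.008,-.04,.065))]
def go(zfix=None):
    def res(p):
        c=np.array([p[0],p[1],p[3] if zfix is None else zfix])
        return np.concatenate([proj(w,c+Rp(p[2])@np.array(q))[0]-uv for uv,q in obs])
    r=least_squares(res,[.54,-.2,-.12,.08]); c=r.x.copy(); 
    if zfix: c[3]=zfix
    up=np.r_[c[:2],c[3]]+Rp(c[2])@[0,0,.065]
    print("cx,cy,yaw,cz",c.round(4),"upper",up.round(4),"rms",np.sqrt(np.mean(r.fun**2)).round(2),"top px",proj(t,up).round(1))
go(); go(.0843); go(.09)
print("observed top px", np.array([(65+190+65+190)/4,(195+205+210+222)/4])/4+[330,240]-.4)
E
python3 pl.py
```

```text
cx,cy,yaw,cz [ 0.5387 -0.213  -0.1374  0.0752] upper [ 0.5066 -0.2085  0.1315] rms 0.67 top px [[361.1 290.8]]
cx,cy,yaw,cz [ 0.5386 -0.209  -0.1367  0.0843] upper [ 0.5064 -0.2046  0.1406] rms 0.97 top px [[359.8 291. ]]
cx,cy,yaw,cz [ 0.5385 -0.2066 -0.1362  0.09  ] upper [ 0.5063 -0.2022  0.1463] rms 1.34 top px [[359.  291.1]]
observed top px [361.475 291.6  ]
```

```bash
cat > mv.py <<'E'
# mv.py  cx cy cz yaw lean | tx ty tz yaw lean  -> shift cm, rotvec
import sys; from h import *
a=list(map(float,sys.argv[1:]))
Q=lambda y,l:R.from_euler("z",y)*R.from_euler("y",-np.radians(l))
for i in range(5,len(a),5):
    t=a[i:i+5]; print(((np.array(t[:3])-a[:3])*100).round(2),(Q(*t[3:])*Q(*a[3:5]).inv()).as_rotvec().round(3), "toolx",(-Q(*t[3:]).as_matrix()[:,2]).round(4))
E
python3 mv.py .492 -.142 .321 -.12 0  .4842 -.2029 .177 -.137 30  .5238 -.2084 .1077 -.137 30
```

```text
[ -0.78  -6.09 -14.4 ] [-0.067 -0.519 -0.017] toolx [ 0.4953 -0.0683 -0.866 ]
[  3.18  -6.64 -21.33] [-0.067 -0.519 -0.017] toolx [ 0.4953 -0.0683 -0.866 ]
```

```bash
python3 -m inch '8.5 -.8 -6.1 -14.4 -.067 -.519 -.017;8.5 -.8 -6.1 -14.4 -.067 -.519 -.017;8.5 -.8 -6.1 -14.4 -.067 -.519 -.017;8.5 -.8 -6.1 -14.4 -.067 -.519 -.017;8.5 .8 -6.3 -17.2 -.067 -.519 -.017;8.5 2 -6.5 -19.3 -.067 -.519 -.017;8.5 3.2 -6.6 -21.3 -.067 -.519 -.017;8.5 3.2 -6.6 -21.3 -.067 -.519 -.017' 30; python3 -c "
from h import *
st(); r=shot('wrist','w3');cv2.imwrite('pics/w3c.png',r['frame'][150:480,150:500,::-1])"
```

```text
clock: 3.2
ee_pos: [0.5244, -0.2057, 0.1075]
eef_rot: [0.071, 1.048, -0.121]
wrist_force: [-0.7, -0.2, 0.0]
opening: 0.0852
t 3.2 p [ 0.5244 -0.2057  0.1075] rv [ 0.071  1.048 -0.121] F [-0.7 -0.2  0. ] op 0.0852 q [-0.47  0.16 -0.83  0.09  0.16  1.28]
```

View pics/w3c.png

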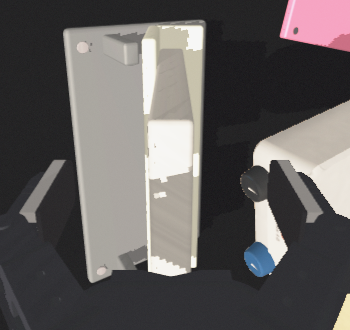

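Plate 1 is centred between the fingers (plate u≈172, finger midpoint 172 in the crop). I'll close and lift along the plate.

```bash
python3 -m inch '0 0 0 0 0 0 0;0 0 0 0 0 0 0;0 0 0 0 0 0 0;0 0 0 0 0 0 0;0 0 0 0 0 0 0' 45; python3 -c "
from h import *
st()"
```

```text
clock: 3.88
ee_pos: [0.5239, -0.2081, 0.1085]
eef_rot: [0.072, 1.046, -0.125]
wrist_force: [-5.6, 1.3, 5.4]
opening: 0.0153
t 3.88 p [ 0.5239 -0.2081  0.1085] rv [ 0.072  1.046 -0.125] F [-5.6  1.3  5.4] op 0.0153 q [-0.47  0.15 -0.83  0.09  0.16  1.28]
```

```bash
python3 -m inch '0 -1.5 .2 2.6 0 0 0;0 -3 .4 5.2 0 0 0;0 -4.5 .6 7.8 0 0 0;0 -5.5 .8 9.5 0 0 0;0 -5.5 .8 9.5 0 0 0'; python3 -c "
from h import *
st()"; python3 mv.py .469 -.200 .203 -.137 30 .509 .009 .235 -.026 0
```

```text
clock: 4.5
ee_pos: [0.4691, -0.2002, 0.2041]
eef_rot: [0.072, 1.045, -0.125]
wrist_force: [0.2, -0.3, -2.6]
opening: 0.0154
t 4.5 p [ 0.4691 -0.2002  0.2041] rv [ 0.072  1.045 -0.125] F [ 0.2 -0.3 -2.6] op 0.0154 q [-0.52 -0.07 -0.75  0.4   0.19  1.24]
[ 4.  20.9  3.2] [0.043 0.522 0.108] toolx [-0.  0. -1.]
```

```bash
python3 -m inch '0 4 20.9 3.2 .043 .522 .108;0 4 20.9 3.2 .043 .522 .108;0 4 20.9 3.2 .043 .522 .108;0 4 20.9 3.2 .043 .522 .108;0 4 20.9 3.2 .043 .522 .108;0 4 20.9 3.2 .043 .522 .108'; python3 -c "
from h import *
st(); r=shot('wrist','w4');cv2.imwrite('pics/w4c.png',cv2.resize(r['frame'][180:480,240:440,::-1],None,fx=2,fy=2,interpolation=cv2.INTER_CUBIC));
for p in [(-.008,.04,.14),(.008,.04,.14)]: print(proj(r,np.array(p)+[.509,.009,0]))
Q=Rz=R.from_euler('z',-.026).as_matrix()
for p in [(-.031,.045,.08),(.031,.045,.08),(-.01,.045,.072),(.01,.045,.072),(-.01,.045,.042),(.01,.045,.042)]: print(p,((proj(r,Q@np.array(p)+[.5093,.009,0])-[240,180])*2).round(1))
"
```

```text
clock: 5.25
ee_pos: [0.5088, 0.0087, 0.2339]
eef_rot: [0.021, 1.573, -0.021]
wrist_force: [0.6, -0.4, -2.8]
opening: 0.0155
t 5.25 p [0.5088 0.0087 0.2339] rv [ 0.021  1.573 -0.021] F [ 0.6 -0.4 -2.8] op 0.0155 q [ 0.02  0.23 -0.17  1.17 -0.    1.61]
[[307.64013398 193.56802761]]
[[330.58587943 192.95197331]]
(-0.031, 0.045, 0.08) [[90.3 -9.7]]
(0.031, 0.045, 0.08) [[234.6  -9.9]]
(-0.01, 0.045, 0.072) [[139.7 -12. ]]
(0.01, 0.045, 0.072) [[185.1 -12.1]]
(-0.01, 0.045, 0.042) [[141.8 -19.7]]
(0.01, 0.045, 0.042) [[183.3 -19.7]]
```

View pics/w4c.png

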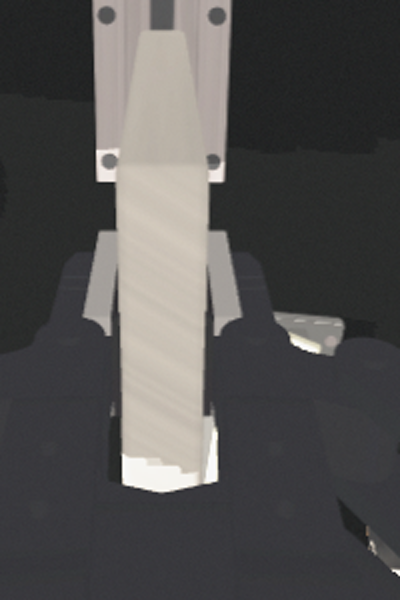

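The plate is upright over the gauge. Its lower edge (crop u 140–187, centre about 163) lines up with the slot (150–173, centre about 162). Descending.

```bash
python3 -m inch '0 0 0 -3 0 0 0;0 0 0 -5 0 0 0;0 0 0 -7 0 0 0;0 0 0 -8.3 0 0 0;0 0 0 -8.3 0 0 0';python3 -m inch '0 0 0 -.4 0 0 0;0 0 0 -.8 0 0 0;0 0 0 -.8 0 0 0'
```

```text
clock: 5.92
ee_pos: [0.5083, 0.0082, 0.1516]
eef_rot: [0.022, 1.572, -0.022]
wrist_force: [-0.4, -0.4, -2.6]
opening: 0.0154
clock: 6.3
ee_pos: [0.5089, 0.009, 0.1441]
eef_rot: [0.021, 1.572, -0.021]
wrist_force: [-1.3, -0.8, -3.5]
opening: 0.0158
```

Entered freely (lower edge about z=0.049). Easing down to the stop.

```bash
python3 -m inch '0 0 0 -.4 0 0 0;0 0 0 -.4 0 0 0';python3 -m inch '0 0 0 -.3 0 0 0;0 0 0 -.3 0 0 0';python3 -m inch '0 0 0 -.3 0 0 0;0 0 0 -.3 0 0 0'
```

```text
clock: 6.55
ee_pos: [0.5089, 0.0091, 0.1399]
eef_rot: [0.021, 1.572, -0.021]
wrist_force: [-1.9, 0.4, -3.1]
opening: 0.0149
clock: 6.8
ee_pos: [0.509, 0.0091, 0.1369]
eef_rot: [0.021, 1.572, -0.021]
wrist_force: [-3.2, 0.1, -4.0]
opening: 0.0152
clock: 7.05
ee_pos: [0.509, 0.0089, 0.1347]
eef_rot: [0.021, 1.571, -0.021]
wrist_force: [-4.3, -0.4, 3.2]
opening: 0.0156
```

```bash
python3 -m inch '0 0 0 -.2 0 0 0;0 0 0 -.2 0 0 0'; python3 -m inch '0 0 0 -.2 0 0 0;0 0 0 -.2 0 0 0'
```

```text
clock: 7.3
ee_pos: [0.5092, 0.0089, 0.1347]
eef_rot: [0.021, 1.57, -0.021]
wrist_force: [-8.7, -0.7, 15.9]
opening: 0.0154
clock: 7.55
ee_pos: [0.5095, 0.0088, 0.1346]
eef_rot: [0.021, 1.568, -0.021]
wrist_force: [-10.6, -1.4, 28.3]
opening: 0.0156
```

The stop is firm: pushing with 28 N, the TCP stays at 0.1346. The travel (first touch near the predicted 0.137) and the 15.5 mm opening both say the plate sits on the step, so it is good and goes to the pass stand.

```bash
python3 -m inch '0 0 0 4 0 0 0;0 0 0 9 0 0 0;0 0 0 13 0 0 0;0 0 0 13 0 0 0'; python3 mv.py .509 .009 .260 -.026 0 .4831 .3005 .25 .192 30 .4831 .3005 .1738 .192 30; python3 -c "
from h import *
t=dict(np.load('top0.npz'));print(bp(t,[(183,224),(241,224)],.03).round(3))"
```

```text
clock: 8.05
ee_pos: [0.5137, 0.0091, 0.2644]
eef_rot: [0.021, 1.559, -0.021]
wrist_force: [0.5, -0.1, -2.3]
opening: 0.0154
[-2.59 29.15 -1.  ] [ 0.043 -0.523  0.213] toolx [ 0.4908  0.0954 -0.866 ]
[-2.59 29.15 -8.62] [ 0.043 -0.523  0.213] toolx [ 0.4908  0.0954 -0.866 ]
[[0.709 0.291 0.03 ]
 [0.704 0.123 0.03 ]]
```

```bash
python3 -m inch '0 -2.6 29.2 -1 .043 -.523 .213;0 -2.6 29.2 -1 .043 -.523 .213;0 -2.6 29.2 -1 .043 -.523 .213;0 -2.6 29.2 -1 .043 -.523 .213;0 -2.6 29.2 -1 .043 -.523 .213;0 -2.6 29.2 -1 .043 -.523 .213;0 -2.6 29.2 -8.6 .043 -.523 .213;0 -2.6 29.2 -8.6 .043 -.523 .213'; python3 -c "
from h import *
st()
Q=(R.from_euler('z',.192)*R.from_euler('y',-np.radians(30)))*R.from_matrix([[0,0,1],[0,1,0],[-1,0,0]]);print(Q.as_rotvec())"
```

```text
clock: 9.05
ee_pos: [0.4791, 0.2971, 0.1674]
eef_rot: [-0.106, 1.054, 0.17]
wrist_force: [-0.2, -1.1, -2.9]
opening: 0.0156
t 9.05 p [0.4791 0.2971 0.1674] rv [-0.106  1.054  0.17 ] F [-0.2 -1.1 -2.9] op 0.0156 q [ 0.69  0.09 -0.69  0.33 -0.24  2.01]
[-0.1005192   1.04385644  0.17410437]
```

```bash
python3 -m inch '0 0 0 0 0 0 0;0 1 .2 -2.2 0 0 0;0 2.1 .4 -4.5 0 0 0;0 2.1 .4 -4.5 0 0 0;0 2.1 .4 -4.5 0 0 0'; python3 -m inch '0 .3 .06 -.5 0 0 0;0 .6 .12 -1 0 0 0;0 .6 .12 -1 0 0 0;0 .6 .12 -1 0 0 0'
```

```text
clock: 9.68
ee_pos: [0.5051, 0.3052, 0.1307]
eef_rot: [-0.099, 1.042, 0.173]
wrist_force: [0.3, 0.2, -2.8]
opening: 0.0155
clock: 10.18
ee_pos: [0.5103, 0.3062, 0.1193]
eef_rot: [-0.1, 1.044, 0.173]
wrist_force: [-0.1, 0.0, -2.8]
opening: 0.0154
```

```bash
python3 -m inch '0 .25 .05 -.43 0 0 0;0 .25 .05 -.43 0 0 0'; python3 -m inch '0 .15 .03 -.26 0 0 0;0 .15 .03 -.26 0 0 0';  python3 -m inch '0 .15 .03 -.26 0 0 0;0 .15 .03 -.26 0 0 0'
```

```text
clock: 10.42
ee_pos: [0.5128, 0.3066, 0.1146]
eef_rot: [-0.1, 1.045, 0.173]
wrist_force: [1.1, 0.0, -2.0]
opening: 0.0152
clock: 10.68
ee_pos: [0.5144, 0.3071, 0.1125]
eef_rot: [-0.1, 1.044, 0.173]
wrist_force: [-1.5, -0.7, -0.5]
opening: 0.0155
clock: 10.92
ee_pos: [0.515, 0.3066, 0.1124]
eef_rot: [-0.1, 1.042, 0.173]
wrist_force: [-19.9, -9.3, 27.8]
opening: 0.0155
```

```bash
python3 -m inch '0 -.1 -.02 .2 0 0 0;0 -.5 -.1 -.05 0 0 0;0 -.5 -.1 -.05 0 0 0'; python3 -m inch '0 -.17 -.03 -.1 0 0 0;0 -.17 -.03 -.1 0 0 0';python3 -m inch '0 -.17 -.03 -.1 0 0 0;0 -.17 -.03 -.1 0 0 0'
```

```text
clock: 11.3
ee_pos: [0.5125, 0.3072, 0.1111]
eef_rot: [-0.098, 1.04, 0.174]
wrist_force: [-3.3, -2.7, 6.8]
opening: 0.0153
clock: 11.55
ee_pos: [0.5117, 0.3073, 0.1106]
eef_rot: [-0.097, 1.038, 0.173]
wrist_force: [-1.1, -1.3, 7.4]
opening: 0.0157
clock: 11.8
ee_pos: [0.5101, 0.3072, 0.1098]
eef_rot: [-0.097, 1.038, 0.174]
wrist_force: [-1.9, -1.2, 8.1]
opening: 0.0157
```

```bash
python3 -m inch '0 -.17 -.03 -.1 0 0 0;0 -.17 -.03 -.1 0 0 0'; python3 -m inch '0 -.17 -.03 -.1 0 0 0;0 -.17 -.03 -.1 0 0 0';python3 -m inch '0 -.17 -.03 -.1 0 0 0;0 -.17 -.03 -.1 0 0 0'
```

```text
clock: 12.05
ee_pos: [0.5084, 0.3071, 0.1087]
eef_rot: [-0.097, 1.038, 0.174]
wrist_force: [-1.7, -0.2, 6.9]
opening: 0.0155
clock: 12.3
ee_pos: [0.5073, 0.307, 0.1081]
eef_rot: [-0.097, 1.037, 0.174]
wrist_force: [-0.5, -0.2, 6.9]
opening: 0.0156
clock: 12.55
ee_pos: [0.5069, 0.307, 0.108]
eef_rot: [-0.097, 1.034, 0.174]
wrist_force: [5.3, -0.5, 5.4]
opening: 0.0155
```

```bash
python3 -m inch '0 -.2 -.04 -.12 0 0 0;0 -.15 -.03 -.2 0 0 0;0 -.15 -.03 -.2 0 0 0'; python3 -m inch '2.2 0 0 0 0 0 0;3 0 0 0 0 0 0;5 0 0 0 0 0 0;8.5 0 0 0 0 0 0;8.5 0 0 0 0 0 0;8.5 0 0 0 0 0 0'; python3 -c "
from h import *
st()"
```

```text
clock: 12.92
ee_pos: [0.5068, 0.307, 0.1079]
eef_rot: [-0.096, 1.03, 0.173]
wrist_force: [1.4, -2.6, 13.9]
opening: 0.0154
clock: 13.68
ee_pos: [0.5008, 0.3045, 0.1022]
eef_rot: [-0.1, 1.044, 0.173]
wrist_force: [-0.3, -0.1, -0.1]
opening: 0.0847
t 13.68 p [0.5008 0.3045 0.1022] rv [-0.1    1.044  0.173] F [-0.3 -0.1 -0.1] op 0.0847 q [ 0.67  0.21 -0.77  0.12 -0.23  2.  ]
```

```bash
python3 -m inch '8.5 -1.6 -.3 2.8 0 0 0;8.5 -3.4 -.66 6 0 0 0;8.5 -5.5 -1.1 9.7 0 0 0;8.5 -5.5 -1.1 16 0 0 0;8.5 -5.5 -1.1 16 0 0 0'; python3 -c "
from h import *
st(); r=shot('wrist','w5')
w=dict(np.load('w2.npz'));print(bp(w,[(234/2+220-.25,529/2+60-.25)],.136))
O=np.array([.5477,.313,.024]);Q=(R.from_euler('z',.192)*R.from_euler('y',-np.radians(30))).as_matrix()
for q in [(0,.04,.13),(.016,.04,.13),(0,-.04,.13),(.016,-.04,.13),(.016,.04,0),(.016,-.04,0)]: print(q,proj(r,O+Q@np.array(q)).round(1))
"; python3 mv.py .4455 .2933 .262 .192 30 .445 -.298 .215 -.137 30
```

```text
clock: 14.3
ee_pos: [0.4488, 0.2963, 0.2696]
eef_rot: [-0.093, 1.033, 0.177]
wrist_force: [1.0, 0.8, -0.0]
opening: 0.0847
t 14.3 p [0.4488 0.2963 0.2696] rv [-0.093  1.033  0.177] F [ 1.   0.8 -0. ] op 0.0847 q [ 0.74 -0.06 -0.56  0.6  -0.26  2.06]
[[ 0.49478929 -0.26308802  0.136     ]]
(0, 0.04, 0.13) [[274.1 189.2]]
(0.016, 0.04, 0.13) [[293.9 189.1]]
(0, -0.04, 0.13) [[278.4 280. ]]
(0.016, -0.04, 0.13) [[296.5 279.9]]
(0.016, 0.04, 0) [[301.1 171.4]]
(0.016, -0.04, 0) [[302.5 236.8]]
[-5.000e-02 -5.913e+01 -4.700e+00] [ 0.    -0.    -0.329] toolx [ 0.4953 -0.0683 -0.866 ]
```

```bash
python3 -m inch '8.5 1.1 -59.1 -4.7 0 0 -.329;8.5 1.1 -59.1 -4.7 0 0 -.329;8.5 1.1 -59.1 -4.7 0 0 -.329;8.5 1.1 -59.1 -4.7 0 0 -.329;8.5 1.1 -59.1 -4.7 0 0 -.329;8.5 1.1 -59.1 -4.7 0 0 -.329;8.5 1.1 -59.1 -4.7 0 0 -.329;8.5 1.1 -59.1 -4.7 0 0 -.329'; python3 -m inch '8.5 0 0 0 0 0 0;8.5 0 0 0 0 0 0';  python3 -c "
from h import *
st()"
```

```text
clock: 15.35
ee_pos: [0.4536, -0.2066, 0.221]
eef_rot: [0.074, 1.047, -0.125]
wrist_force: [1.2, 0.3, 0.2]
opening: 0.0852
clock: 15.6
ee_pos: [0.4537, -0.2044, 0.2206]
eef_rot: [0.075, 1.049, -0.125]
wrist_force: [0.0, 0.6, -0.5]
opening: 0.0847
t 15.6 p [ 0.4537 -0.2044  0.2206] rv [ 0.075  1.049 -0.125] F [ 0.   0.6 -0.5] op 0.0847 q [-0.55 -0.1  -0.73  0.46  0.2   1.21]
```

```bash
python3 -m inch '8.5 .3 -9.4 -2.9 0 0 0;8.5 .3 -9.4 -2.9 0 0 0;8.5 .3 -9.4 -2.9 0 0 0'; python3 -c "
from h import *
s=st(); r=shot('wrist','w6'); 
w5=cv2.imread('pics/w5.png')[130:330,200:400]
w6=cv2.imread('pics/w6.png')[150:450,180:480]
tp=shot('top','t6')['frame'][235:315,150:310,::-1]
C=np.zeros((600,800,3),np.uint8);C[:400,:400]=cv2.resize(w5,(400,400),interpolation=cv2.INTER_CUBIC);C[:400,400:800]=cv2.resize(w6,(400,400));C[400:600,:400]=cv2.resize(tp,(400,200),interpolation=cv2.INTER_CUBIC)
cv2.imwrite('pics/c6.png',C)
Q=(R.from_euler('z',-.137)*R.from_euler('y',-np.radians(30))).as_matrix();U=np.array([.4893,-.3027,.136])
for q in [(-.004,.04,0),(.004,.04,0),(.004,-.04,0),(-.004,-.04,0)]: print(q,((proj(r,U+Q@np.array(q))-[180,150])*4/3+[400,0]).round(0))
"
```

```text
clock: 15.98
ee_pos: [0.4584, -0.2979, 0.1922]
eef_rot: [0.073, 1.048, -0.123]
wrist_force: [-0.3, 0.3, 1.0]
opening: 0.0846
t 15.97 p [ 0.4584 -0.2979  0.1922] rv [ 0.073  1.048 -0.123] F [-0.3  0.3  1. ] op 0.0846 q [-0.74  0.04 -0.67  0.42  0.29  1.03]
(-0.004, 0.04, 0) [[577.  71.]]
(0.004, 0.04, 0) [[594.  71.]]
(0.004, -0.04, 0) [[593. 224.]]
(-0.004, -0.04, 0) [[578. 224.]]
```

View pics/c6.png

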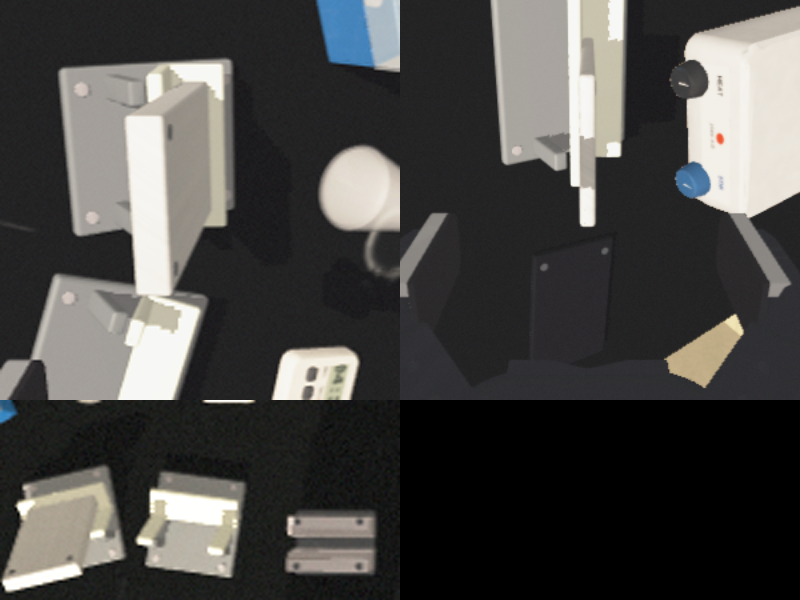

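Plate 1 leans in the solid-back stand, with its upper edge at crop (127,118)-(135,293). The thin plate 2's upper edge, at (580–595, 73–225), matches the prediction within 2 px. I'll check numerically whether plate 1 is truly home before moving on.

```bash
python3 -c "
from h import *
w=dict(np.load('w5.npz'));t=dict(np.load('t6.npz'))
O=np.array([.5477,.313,.024]);Q=(R.from_euler('z',.192)*R.from_euler('y',-np.radians(30))).as_matrix()
for n,q in [('ledge+',(.03,.05,0)),('ledge-',(.03,-.05,0)),('back+',(0,.05,.053)),('pl up in+',(0,.04,.13)),('pl up out+',(.016,.04,.13)),('pl up in-',(0,-.04,.13)),('pl up out-',(.016,-.04,.13)),('low out+',(.016,.04,0)),('low out-',(.016,-.04,0))]:
  P=O+Q@np.array(q); print(n,'w5crop',((proj(w,P)-[200,130])*2).round(0),'t6crop',((proj(t,P)-[150,235])*2.5+[0,400]).round(0))
"
```

```text
ledge+ w5crop [[226.  65.]] t6crop [[ 12. 501.]]
ledge- w5crop [[228. 229.]] t6crop [[ 99. 481.]]
back+ w5crop [[165.  74.]] t6crop [[ 10. 547.]]
pl up in+ w5crop [[148. 118.]] t6crop [[  1. 583.]]
pl up out+ w5crop [[188. 118.]] t6crop [[ -5. 570.]]
pl up in- w5crop [[157. 300.]] t6crop [[ 76. 566.]]
pl up out- w5crop [[193. 300.]] t6crop [[ 71. 553.]]
low out+ w5crop [[202.  83.]] t6crop [[ 25. 509.]]
low out- w5crop [[205. 214.]] t6crop [[ 94. 494.]]
```

The stand projects right, but plate 1's upper edge sits about 10 px further towards the robot than predicted, which may mean it leans more than 30°. I'll fit its lean from the edges.

```bash
python3 -c "
from h import *
from scipy.optimize import least_squares
w=dict(np.load('w5.npz')); g=cv2.cvtColor(w['frame'],cv2.COLOR_RGB2GRAY)
for v in (195,205,225,245,265,270): print(v,'u256..315',g[v,256:316].tolist())
for u in (270,275,280): print('col',u,'v180..196',g[180:197,u].tolist(),'v268..285',g[268:285,u].tolist())
O=np.array([.5477,.313,.024])
k=lambda u,v:np.array([u/2+200,v/2+130])-.25
obs=[(k(127,118),(0,.04,.13)),(k(166,117),(.016,.04,.13)),(k(135,293),(0,-.04,.13)),(k(171,292),(.016,-.04,.13)),(k(207,85),(.016,.04,0)),(k(207,227),(.016,-.04,0))]
def res(p):
  Q=(R.from_euler('z',.192+p[3])*R.from_euler('y',-p[0])).as_matrix()
  Q0=(R.from_euler('z',.192)*R.from_euler('y',-np.radians(30))).as_matrix()
  B=O+Q0@np.array([p[1],p[2],0])
  return np.concatenate([proj(w,B+Q@np.array(q))[0]-uv for uv,q in obs])
r=least_squares(res,[.52,0,0,0]);print(np.degrees(r.x[0]),r.x,r.fun.reshape(-1,2).round(1))
"
```

```text
195 u256..315 [160, 160, 160, 160, 160, 159, 175, 230, 243, 245, 245, 245, 245, 245, 245, 245, 245, 246, 246, 246, 246, 245, 245, 243, 233, 201, 157, 129, 94, 96, 127, 141, 144, 144, 144, 143, 144, 144, 145, 144, 143, 145, 145, 148, 146, 147, 146, 145, 162, 180, 185, 185, 185, 186, 184, 167, 132, 111, 110, 105]
205 u256..315 [160, 160, 159, 161, 160, 160, 158, 194, 237, 244, 245, 245, 245, 245, 245, 245, 245, 245, 246, 246, 246, 246, 246, 245, 240, 221, 176, 149, 145, 144, 144, 143, 144, 143, 143, 144, 143, 145, 144, 144, 144, 146, 146, 146, 146, 147, 146, 146, 155, 176, 185, 186, 185, 185, 185, 175, 140, 113, 110, 104]
225 u256..315 [159, 160, 160, 160, 161, 160, 161, 160, 179, 227, 242, 244, 244, 244, 244, 244, 245, 245, 245, 245, 245, 245, 244, 244, 243, 237, 218, 174, 146, 140, 142, 143, 142, 142, 143, 143, 145, 145, 145, 145, 143, 143, 144, 144, 145, 145, 145, 145, 146, 166, 182, 186, 186, 185, 185, 180, 162, 139, 124, 115]
245 u256..315 [76, 64, 50, 38, 33, 35, 61, 116, 151, 163, 219, 240, 244, 244, 244, 244, 243, 242, 242, 242, 243, 243, 243, 243, 243, 242, 236, 216, 169, 143,
[... 737 characters left out ...]
6, 185, 195, 239, 244, 246, 245, 246, 246, 245, 245, 245] v268..285 [243, 244, 243, 243, 243, 243, 243, 243, 242, 192, 133, 155, 172, 178, 177, 175, 172]
col 275 v180..196 [238, 189, 186, 186, 186, 184, 185, 194, 239, 243, 245, 245, 245, 245, 245, 246, 246] v268..285 [243, 243, 243, 243, 243, 243, 243, 243, 243, 227, 243, 227, 163, 163, 164, 166, 170]
col 280 v180..196 [187, 186, 185, 185, 184, 183, 182, 176, 213, 226, 229, 230, 231, 232, 232, 233, 235] v268..285 [241, 241, 241, 242, 242, 242, 242, 243, 243, 225, 185, 242, 247, 224, 189, 189, 189]
35.00452335837532 [ 0.61094419  0.00193423 -0.00105332 -0.03743762] [[ 0.9 -1.8]
 [ 1.  -0.6]
 [-1.1  2.2]
 [-1.1  3.7]
 [ 0.5  0.6]
 [-0.3 -4.8]]
```

The fit says lean about 35° with the lower edge about 2 mm off: the plate was dragged back over the back's top edge because I over-pressed before opening. Plate 2 hasn't been touched yet, so I'll go back and set plate 1 properly home.

```bash
python3 -c "
from h import *
O=np.array([.5477,.313,.024]);Q0=(R.from_euler('z',.192)*R.from_euler('y',-np.radians(30))).as_matrix()
Q=(R.from_euler('z',.16)*R.from_euler('y',-.61)).as_matrix()
U=O+Q0@[.002,-.001,0]+Q@[.008,0,.13]
T=(R.from_euler('z',.18)*R.from_euler('y',-np.radians(33))).as_matrix()
print(U, 'grasp',U-.037*T[:,2],'pre',U+.05*T[:,2], 'zaxis',T[:,2])
"
python3 -m inch '8.5 0 14 7 0 0 0;8.5 -.5 30 7 0 0 .16;8.5 -.5 30 7 0 0 .16;8.5 -.5 30 7 0 0 .16;8.5 -.5 44 7 0 0 .317;8.5 -.5 44 7 0 0 .317;8.5 -.5 44 7 0 0 .317;8.5 -.5 44 7 0 0 .317'
```

```text
[0.48254293 0.3015287  0.13613718] grasp [0.502369   0.30513644 0.10510637] pre [0.45575094 0.29665338 0.17807071] zaxis [-0.53583968 -0.09750649  0.83867057]
clock: 17.08
ee_pos: [0.451, 0.1474, 0.2645]
eef_rot: [-0.099, 1.042, 0.174]
wrist_force: [-0.8, -0.7, 0.4]
opening: 0.0851
```

```bash
python3 -m inch '8.5 .4 6 0 .009 -.052 0;8.5 .4 12 -4 .009 -.052 0;8.5 .4 15.5 -8.4 .009 -.052 0;8.5 .4 15.5 -8.4 .009 -.052 0;8.5 2 15.8 -10.9 .009 -.052 0;8.5 3.5 16.1 -13.3 .009 -.052 0;8.5 5 16.3 -15.7 .009 -.052 0;8.5 5 16.3 -15.7 .009 -.052 0'; python3 -m inch '0 0 0 0 0 0 0;0 0 0 0 0 0 0;0 0 0 0 0 0 0;0 0 0 0 0 0 0;0 0 0 0 0 0 0' 40;  python3 -c "
from h import *
st()"
```

```text
clock: 18.08
ee_pos: [0.5027, 0.3024, 0.1059]
eef_rot: [-0.09, 0.994, 0.162]
wrist_force: [-0.2, -0.7, -0.6]
opening: 0.0848
clock: 18.7
ee_pos: [0.5045, 0.3049, 0.1085]
eef_rot: [-0.088, 0.988, 0.164]
wrist_force: [-1.6, -1.5, 6.5]
opening: 0.0159
t 18.7 p [0.5045 0.3049 0.1085] rv [-0.088  0.988  0.164] F [-1.6 -1.5  6.5] op 0.0159 q [ 0.69  0.2  -0.81  0.05 -0.27  2.01]
```

```bash
cat > way.py <<'E'
# way.py Ox Oy Oz yaw t d cx cy cz cyaw clean ; waypoints (lean, dx', dz') list
import sys; from h import *
a=list(map(float,sys.argv[1:])); O=np.array(a[:3]); yaw,t,d=a[3:6]; c=np.array(a[6:9]); cy,cl=a[9:11]
q=lambda y,l:R.from_euler("z",y)*R.from_euler("y",-np.radians(l))
Q0=q(yaw,30).as_matrix(); print("x'",Q0[:,0].round(3),"z'",Q0[:,2].round(3))
for i in range(11,len(a),3):
    l,dx,dz=a[i:i+3]; P=O+Q0@[dx,0,dz]+q(yaw,l).as_matrix()@[t/2,0,d]
    print(l,dx,dz,"TCP",P.round(4),"shift",((P-c)*100).round(2),"rv",(q(yaw,l)*q(cy,cl).inv()).as_rotvec().round(3))
E
python3 way.py .5468 .3128 .0235 .192 .016 .094  .502 .305 .105 .18 33   28 .004 .008  28 .004 .001 28 0 .001 28 -.001 .001 30 0 0
```

```text
x' [0.85  0.165 0.5  ] z' [-0.491 -0.095  0.866]
28.0 0.004 0.008 TCP [0.5099 0.3056 0.1192] shift [0.79 0.06 1.42] rv [-0.016  0.086  0.012]
28.0 0.004 0.001 TCP [0.5133 0.3063 0.1131] shift [1.13 0.13 0.81] rv [-0.016  0.086  0.012]
28.0 0.0 0.001 TCP [0.5099 0.3056 0.1111] shift [0.79 0.06 0.61] rv [-0.016  0.086  0.012]
28.0 -0.001 0.001 TCP [0.5091 0.3055 0.1106] shift [0.71 0.05 0.56] rv [-0.016  0.086  0.012]
30.0 0.0 0.0 TCP [0.5075 0.3052 0.1089] shift [0.55 0.02 0.39] rv [-0.01   0.051  0.012]
```

```bash
python3 -m inch '0 -.3 0 1.4 0 0 0;0 .8 .06 1.5 -.016 .086 .012;0 .8 .06 1.42 -.016 .086 .012;0 .8 .06 1.42 -.016 .086 .012;0 .97 .1 1.1 -.016 .086 .012;0 1.13 .13 .8 -.016 .086 .012;0 1.13 .13 .8 -.016 .086 .012'; python3 -c "
from h import *
st()"
```

```text
clock: 19.58
ee_pos: [0.5134, 0.3052, 0.1138]
eef_rot: [-0.104, 1.08, 0.172]
wrist_force: [-0.7, 0.3, -1.2]
opening: 0.0154
t 19.57 p [0.5134 0.3052 0.1138] rv [-0.104  1.08   0.172] F [-0.7  0.3 -1.2] op 0.0154 q [ 0.65  0.22 -0.69  0.22 -0.21  1.98]
```

```bash
python3 -m inch '0 -.26 -.05 -.12 0 0 0;0 -.26 -.05 -.12 0 0 0'; python3 -m inch '0 -.13 -.025 -.07 0 0 0;0 -.13 -.025 -.07 0 0 0';python3 -m inch '0 -.13 -.025 -.07 0 0 0;0 -.13 -.025 -.07 0 0 0'
```

```text
clock: 19.82
ee_pos: [0.5114, 0.3048, 0.1131]
eef_rot: [-0.104, 1.079, 0.172]
wrist_force: [0.7, -0.4, -3.3]
opening: 0.0155
clock: 20.08
ee_pos: [0.5104, 0.3047, 0.1127]
eef_rot: [-0.104, 1.079, 0.172]
wrist_force: [0.1, 0.7, -3.1]
opening: 0.0154
clock: 20.32
ee_pos: [0.5092, 0.3045, 0.1121]
eef_rot: [-0.104, 1.078, 0.172]
wrist_force: [0.5, 1.0, -2.6]
opening: 0.0157
```

```bash
python3 -m inch '0 -.13 -.025 -.07 0 0 0;0 -.13 -.025 -.07 0 0 0'; python3 -m inch '0 -.13 -.025 -.07 0 0 0;0 -.13 -.025 -.07 0 0 0';python3 -m inch '0 -.13 -.025 -.07 0 0 0;0 -.13 -.025 -.07 0 0 0'
```

```text
clock: 20.58
ee_pos: [0.5087, 0.3045, 0.112]
eef_rot: [-0.103, 1.077, 0.172]
wrist_force: [2.1, 0.7, -1.5]
opening: 0.0155
clock: 20.82
ee_pos: [0.5081, 0.3045, 0.1119]
eef_rot: [-0.103, 1.075, 0.172]
wrist_force: [4.9, -0.4, -2.0]
opening: 0.0156
clock: 21.08
ee_pos: [0.5077, 0.3046, 0.1118]
eef_rot: [-0.102, 1.073, 0.172]
wrist_force: [6.7, 0.3, -1.8]
opening: 0.016
```

```bash
python3 -m inch '0 .05 0 0 .004 -.018 0;0 .05 0 0 .007 -.035 0;0 .05 0 0 .007 -.035 0'; python3 -m inch '0 .1 .02 -.2 0 0 0;0 .1 .02 -.2 0 0 0'; python3 -m inch '0 .1 .02 -.2 0 0 0;0 .1 .02 -.2 0 0 0'
```

```text
clock: 21.45
ee_pos: [0.506, 0.3043, 0.1105]
eef_rot: [-0.099, 1.041, 0.174]
wrist_force: [3.1, 0.3, 0.4]
opening: 0.0155
clock: 21.7
ee_pos: [0.5069, 0.305, 0.1096]
eef_rot: [-0.099, 1.041, 0.175]
wrist_force: [-6.1, -0.3, 12.9]
opening: 0.0158
clock: 21.95
ee_pos: [0.5073, 0.3052, 0.1096]
eef_rot: [-0.098, 1.04, 0.176]
wrist_force: [-20.0, -3.6, 33.4]
opening: 0.0155
```

```bash
python3 -m inch '0 0 0 .38 0 0 0;0 0 0 .38 0 0 0;0 0 0 .38 0 0 0' 20; python3 -m inch '2 0 0 0 0 0 0;2 0 0 0 0 0 0;2 0 0 0 0 0 0'; python3 -m inch '3 0 0 0 0 0 0;4.5 0 0 0 0 0 0;8.5 0 0 0 0 0 0;8.5 0 0 0 0 0 0;8.5 0 0 0 0 0 0'; python3 -c "
from h import *
st(); shot('wrist','w7')"
```

```text
clock: 22.32
ee_pos: [0.5074, 0.304, 0.1096]
eef_rot: [-0.1, 1.044, 0.174]
wrist_force: [-4.2, -1.3, 10.1]
opening: 0.0155
clock: 22.7
ee_pos: [0.5073, 0.3036, 0.1088]
eef_rot: [-0.101, 1.045, 0.173]
wrist_force: [0.0, -0.3, -0.5]
opening: 0.02
clock: 23.32
ee_pos: [0.5078, 0.3042, 0.1098]
eef_rot: [-0.1, 1.043, 0.174]
wrist_force: [-0.0, 0.5, 0.6]
opening: 0.0849
t 23.32 p [0.5078 0.3042 0.1098] rv [-0.1    1.043  0.174] F [-0.   0.5  0.6] op 0.0849 q [ 0.66  0.21 -0.75  0.14 -0.23  1.99]
```

```bash
python3 -m inch '8.5 -1.6 -.3 2.8 0 0 0;8.5 -3.4 -.66 6 0 0 0;8.5 -5.5 -1.1 9.7 0 0 0;8.5 -5.5 -1.1 14 0 0 0;8.5 -5.5 -1.1 14 0 0 0;8.5 -5.5 -1.1 14 0 0 0'; cat > chk.py <<'E'
from h import *
import sys
fn,Ox,Oy,Oz,yaw,t=sys.argv[1],*map(float,sys.argv[2:7])
w=dict(np.load(fn+".npz")); g=cv2.cvtColor(w["frame"],cv2.COLOR_RGB2GRAY).astype(float)
O=np.array([Ox,Oy,Oz])
for lean in (28,30,32,34):
    Q=(R.from_euler('z',yaw)*R.from_euler('y',-np.radians(lean))).as_matrix()
    print(lean,[ (q,proj(w,O+Q@np.array(q))[0].round(1).tolist()) for q in [(0,.04,.13),(t,.04,.13),(0,-.04,.13),(t,-.04,.13)]])
Q=(R.from_euler('z',yaw)*R.from_euler('y',-np.radians(30))).as_matrix()
for y in (.02,0,-.02,-.03):
    c=proj(w,O+Q@[t/2,y,.13])[0]; v=int(round(c[1])); u=int(c[0])
    print("row",v,"pred in/out",[proj(w,O+Q@[x,y,.13])[0][0].round(1) for x in (0,t)],"from",u-22,g[v,u-22:u+22].astype(int).tolist())
E
python3 -c "
from h import *
st(); shot('wrist','w8')"; python3 chk.py w8 .5468 .3128 .0235 .192 .016
```

```text
clock: 24.12
ee_pos: [0.4525, 0.2929, 0.2493]
eef_rot: [-0.1, 1.043, 0.173]
wrist_force: [-0.3, -0.9, -1.0]
opening: 0.0853
t 24.12 p [0.4525 0.2929 0.2493] rv [-0.1    1.043  0.173] F [-0.3 -0.9 -1. ] op 0.0853 q [ 0.73 -0.03 -0.58  0.56 -0.26  2.05]
28 [((0, 0.04, 0.13), [287.3, 186.8]), ((0.016, 0.04, 0.13), [308.7, 186.6]), ((0, -0.04, 0.13), [290.5, 283.9]), ((0.016, -0.04, 0.13), [309.9, 283.6])]
30 [((0, 0.04, 0.13), [281.3, 186.8]), ((0.016, 0.04, 0.13), [302.6, 186.8]), ((0, -0.04, 0.13), [285.0, 283.9]), ((0.016, -0.04, 0.13), [304.4, 283.9])]
32 [((0, 0.04, 0.13), [275.3, 186.8]), ((0.016, 0.04, 0.13), [296.5, 186.9]), ((0, -0.04, 0.13), [279.5, 283.9]), ((0.016, -0.04, 0.13), [298.8, 284.1])]
34 [((0, 0.04, 0.13), [269.3, 186.8]), ((0.016, 0.04, 0.13), [290.4, 187.0]), ((0, -0.04, 0.13), [274.1, 283.8]), ((0.016, -0.04, 0.13), [293.3, 284.3])]
row 213 pred in/out [np.float64(282.3), np.float64(303.1)] from 270 [158, 157, 157, 158, 158, 157, 158, 156, 157, 157, 157, 171, 231, 242, 243, 244, 244, 244, 243, 243, 243, 243, 243, 243, 243, 243, 243, 244, 243, 242, 231, 201, 154
[... 178 characters left out ...]
8, 141, 225, 240, 243, 242, 242, 242, 242, 242, 243, 243, 243, 243, 243, 243, 243, 243, 242, 238, 223, 179, 145, 139, 140, 140, 140, 142, 165, 179, 181, 182, 182, 182]
row 261 pred in/out [np.float64(284.1), np.float64(304.0)] from 272 [33, 35, 32, 33, 32, 31, 34, 35, 33, 34, 34, 73, 223, 241, 242, 242, 242, 242, 242, 241, 241, 242, 242, 242, 241, 241, 240, 241, 241, 234, 214, 163, 140, 139, 99, 51, 35, 34, 34, 35, 32, 35, 34, 34]
row 273 pred in/out [np.float64(284.6), np.float64(304.2)] from 272 [76, 63, 57, 51, 43, 44, 40, 40, 38, 34, 34, 33, 167, 233, 242, 242, 242, 241, 241, 241, 241, 241, 240, 240, 239, 239, 239, 240, 240, 237, 223, 175, 128, 71, 34, 34, 34, 34, 36, 31, 36, 35, 36, 35]
```

Plate 1 now projects home: the detected upper inner edge at rows 213/238/261/273 is 281.5/282.7/283.4/283.8, against 282.3/283.2/284.1/284.6 for 30°. On to plate 2.

```bash
python3 -m inch '8.5 .3 -49 -1.5 0 0 -.329;8.5 .3 -49 -1.5 0 0 -.329;8.5 .3 -49 -1.5 0 0 -.329;8.5 .3 -49 -1.5 0 0 -.329;8.5 .3 -49 -1.5 0 0 -.329;8.5 .3 -49 -1.5 0 0 -.329;8.5 .3 -49 -1.5 0 0 -.329;8.5 .3 -49 -1.5 0 0 -.329'; python3 -m inch '8.5 .2 -10.2 -4.1 0 0 0;8.5 .2 -10.2 -4.1 0 0 0;8.5 .2 -10.2 -4.1 0 0 0';  python3 -c "
from h import *
st()"
```

```text
clock: 25.18
ee_pos: [0.4543, -0.199, 0.233]
eef_rot: [0.074, 1.047, -0.126]
wrist_force: [1.0, 0.3, 0.1]
opening: 0.0851
clock: 25.55
ee_pos: [0.456, -0.3009, 0.19]
eef_rot: [0.078, 1.049, -0.128]
wrist_force: [0.7, 0.6, -0.2]
opening: 0.0852
t 25.55 p [ 0.456  -0.3009  0.19  ] rv [ 0.078  1.049 -0.128] F [ 0.7  0.6 -0.2] op 0.0852 q [-0.75  0.05 -0.67  0.42  0.29  1.03]
```

```bash
python3 -m inch '8.5 1.7 -.25 -2.9 0 0 0;8.5 3.4 -.5 -5.8 0 0 0;8.5 5 -.7 -8.6 0 0 0;8.5 5 -.7 -8.6 0 0 0;0 5 -.7 -8.6 0 0 0;0 5 -.7 -8.6 0 0 0;0 5 -.7 -8.6 0 0 0;0 5 -.7 -8.6 0 0 0' 45; python3 -m inch '0 0 0 0 0 0 0;0 0 0 0 0 0 0';  python3 -c "
from h import *
st()"
```

```text
clock: 26.55
ee_pos: [0.5078, -0.3061, 0.1086]
eef_rot: [0.072, 1.044, -0.126]
wrist_force: [-1.3, 0.8, 0.5]
opening: 0.0119
clock: 26.8
ee_pos: [0.5071, -0.306, 0.108]
eef_rot: [0.072, 1.045, -0.126]
wrist_force: [-6.1, 0.5, 5.3]
opening: 0.0075
t 26.8 p [ 0.5071 -0.306   0.108 ] rv [ 0.072  1.045 -0.126] F [-6.1  0.5  5.3] op 0.0075 q [-0.68  0.22 -0.73  0.16  0.26  1.09]
```

```bash
python3 -m inch '0 -1.5 .2 2.6 0 0 0;0 -3 .4 5.2 0 0 0;0 -4.5 .6 7.8 0 0 0;0 -5.5 .8 9.5 0 0 0;0 -5.5 .8 9.5 0 0 0'; python3 mv.py .4517 -.297 .201 -.137 30 .509 .009 .235 -.026 0
```

```text
clock: 27.42
ee_pos: [0.453, -0.2985, 0.2042]
eef_rot: [0.071, 1.042, -0.127]
wrist_force: [-0.0, -0.5, -1.3]
opening: 0.0074
[ 5.73 30.6   3.4 ] [0.043 0.522 0.108] toolx [-0.  0. -1.]
```

```bash
python3 -m inch '0 5.7 30.6 3.4 .043 .522 .108;0 5.7 30.6 3.4 .043 .522 .108;0 5.7 30.6 3.4 .043 .522 .108;0 5.7 30.6 3.4 .043 .522 .108;0 5.7 30.6 3.4 .043 .522 .108;0 5.7 30.6 3.4 .043 .522 .108;0 5.7 30.6 3.4 .043 .522 .108'; python3 -m inch '0 0 0 -2 0 0 0;0 0 0 -4 0 0 0;0 0 0 -6 0 0 0;0 0 0 -6 0 0 0'
```

```text
clock: 28.3
ee_pos: [0.5096, 0.0084, 0.2355]
eef_rot: [0.02, 1.571, -0.021]
wrist_force: [-0.6, -0.9, -0.9]
opening: 0.0078
clock: 28.8
ee_pos: [0.5078, 0.0065, 0.1749]
eef_rot: [0.023, 1.574, -0.024]
wrist_force: [0.3, -0.5, -0.6]
opening: 0.0073
```

```bash
python3 -m inch '0 -.13 0 0 0 0 0;0 -.13 0 -1 0 0 0;0 -.13 0 -2 0 0 0;0 -.13 0 -3 0 0 0;0 -.13 0 -3 0 0 0'; python3 -m inch '0 0 0 -.5 0 0 0;0 0 0 -1 0 0 0;0 0 0 -1 0 0 0'
```

```text
clock: 29.42
ee_pos: [0.5075, 0.0082, 0.1456]
eef_rot: [0.021, 1.572, -0.021]
wrist_force: [-0.6, 0.4, -1.1]
opening: 0.0075
clock: 29.8
ee_pos: [0.5082, 0.0082, 0.1364]
eef_rot: [0.021, 1.57, -0.021]
wrist_force: [-0.3, -0.0, -0.6]
opening: 0.0073
```

```bash
python3 -m inch '0 0 0 -.4 0 0 0;0 0 0 -.8 0 0 0;0 0 0 -.8 0 0 0'; python3 -m inch '0 0 0 -.5 0 0 0;0 0 0 -1 0 0 0;0 0 0 -1 0 0 0'
```

```text
clock: 30.18
ee_pos: [0.5081, 0.0081, 0.1284]
eef_rot: [0.021, 1.571, -0.022]
wrist_force: [-1.3, 0.0, -0.9]
opening: 0.0078
clock: 30.55
ee_pos: [0.508, 0.0081, 0.1182]
eef_rot: [0.021, 1.571, -0.021]
wrist_force: [-0.2, 0.8, -1.1]
opening: 0.0075
```

Past the step freely (lower edge about 0.024), so it's thin. Continuing to the floor, expected at TCP≈0.106.

```bash
python3 -m inch '0 0 0 -.4 0 0 0;0 0 0 -.8 0 0 0;0 0 0 -.8 0 0 0'; python3 -m inch '0 0 0 -.3 0 0 0;0 0 0 -.3 0 0 0';python3 -m inch '0 0 0 -.3 0 0 0;0 0 0 -.3 0 0 0'
```

```text
clock: 30.92
ee_pos: [0.5082, 0.0082, 0.1104]
eef_rot: [0.021, 1.571, -0.021]
wrist_force: [-0.1, -0.8, -0.5]
opening: 0.0075
clock: 31.18
ee_pos: [0.5084, 0.0081, 0.1076]
eef_rot: [0.021, 1.57, -0.022]
wrist_force: [-0.6, -0.3, -1.9]
opening: 0.0076
clock: 31.42
ee_pos: [0.5092, 0.0083, 0.1061]
eef_rot: [0.021, 1.568, -0.021]
wrist_force: [-2.0, -0.1, 6.5]
opening: 0.0074
```

```bash
python3 -m inch '0 0 0 -.3 0 0 0;0 0 0 -.3 0 0 0'; python3 -m inch '0 0 0 4 0 0 0;0 0 0 9 0 0 0;0 0 0 13 0 0 0;0 0 0 16 0 0 0;0 0 0 16 0 0 0;0 0 0 16 0 0 0'; python3 -c "
from h import *
st()"
```

```text
clock: 31.68
ee_pos: [0.5096, 0.0083, 0.106]
eef_rot: [0.021, 1.566, -0.021]
wrist_force: [-6.8, 1.0, 27.9]
opening: 0.0074
clock: 32.42
ee_pos: [0.5079, 0.0081, 0.2607]
eef_rot: [0.021, 1.571, -0.022]
wrist_force: [-0.5, 0.6, -0.7]
opening: 0.0075
t 32.42 p [0.5079 0.0081 0.2607] rv [ 0.021  1.571 -0.022] F [-0.5  0.6 -0.7] op 0.0075 q [ 0.02  0.22 -0.12  1.24 -0.    1.61]
```

Firm stop on the floor (TCP held at 0.106 under 28 N), so it's thin and goes to the reject stand.

```bash
python3 way.py .5400 .1702 .0235 -.153 .008 .094  .5074 .009 .260 -.026 0   28 .006 .10  28 .006 .02 28 .005 .005 28 0 .001 30 0 0
```

```text
x' [ 0.856 -0.132  0.5  ] z' [-0.494  0.076  0.866]
28.0 0.006 0.1 TCP [0.4556 0.1832 0.198 ] shift [-5.18 17.42 -6.2 ] rv [-0.044 -0.487 -0.124]
28.0 0.006 0.02 TCP [0.4951 0.1771 0.1287] shift [ -1.23  16.81 -13.13] rv [-0.044 -0.487 -0.124]
28.0 0.005 0.005 TCP [0.5017 0.1761 0.1152] shift [ -0.57  16.71 -14.48] rv [-0.044 -0.487 -0.124]
28.0 0.0 0.001 TCP [0.4994 0.1765 0.1092] shift [ -0.8   16.75 -15.08] rv [-0.044 -0.487 -0.124]
30.0 0.0 0.0 TCP [0.497  0.1768 0.1069] shift [ -1.04  16.78 -15.31] rv [-0.047 -0.522 -0.124]
```

```bash
python3 -m inch '0 -5.2 17.4 0 -.044 -.487 -.124;0 -5.2 17.4 0 -.044 -.487 -.124;0 -5.2 17.4 0 -.044 -.487 -.124;0 -5.2 17.4 0 -.044 -.487 -.124;0 -5.2 17.4 -6.2 -.044 -.487 -.124;0 -5.2 17.4 -6.2 -.044 -.487 -.124;0 -3.5 17.1 -9.2 -.044 -.487 -.124;0 -3.5 17.1 -9.2 -.044 -.487 -.124'; python3 -m inch '0 2.3 -.3 -3.9 0 0 0;0 2.3 -.3 -3.9 0 0 0;0 2.9 -.4 -5.2 0 0 0;0 2.9 -.4 -5.2 0 0 0;0 2.9 -.4 -5.2 0 0 0'; python3 -c "
from h import *
st()"
```

```text
clock: 33.42
ee_pos: [0.4748, 0.1778, 0.1694]
eef_rot: [0.084, 1.08, -0.142]
wrist_force: [-0.7, -0.8, -0.8]
opening: 0.0076
clock: 34.05
ee_pos: [0.5031, 0.1754, 0.1195]
eef_rot: [0.084, 1.077, -0.138]
wrist_force: [-0.5, 0.1, -1.0]
opening: 0.0074
t 34.05 p [0.5031 0.1754 0.1195] rv [ 0.084  1.077 -0.138] F [-0.5  0.1 -1. ] op 0.0074 q [ 0.51  0.13 -0.78  0.26 -0.29  2.18]
```

```bash
python3 -m inch '0 .2 -.03 -.35 0 0 0;0 .2 -.03 -.35 0 0 0'; python3 -m inch '0 .1 -.02 -.17 0 0 0;0 .1 -.02 -.17 0 0 0';python3 -m inch '0 .1 -.02 -.17 0 0 0;0 .1 -.02 -.17 0 0 0'
```

```text
clock: 34.3
ee_pos: [0.5045, 0.1749, 0.1145]
eef_rot: [0.083, 1.079, -0.138]
wrist_force: [0.5, 0.4, -0.6]
opening: 0.0076
clock: 34.55
ee_pos: [0.5055, 0.1752, 0.1133]
eef_rot: [0.084, 1.078, -0.137]
wrist_force: [-5.6, 1.2, 6.3]
opening: 0.0073
clock: 34.8
ee_pos: [0.5058, 0.1755, 0.1131]
eef_rot: [0.084, 1.078, -0.135]
wrist_force: [-19.9, 2.3, 26.7]
opening: 0.0074
```

```bash
python3 -m inch '0 -.2 .03 .33 0 0 0;0 -.42 .06 .2 0 0 0;0 -.63 .1 .08 0 0 0;0 -.63 .1 .08 0 0 0'; python3 -m inch '0 -.13 .02 -.075 0 0 0;0 -.13 .02 -.075 0 0 0';python3 -m inch '0 -.13 .02 -.075 0 0 0;0 -.13 .02 -.075 0 0 0';python3 -m inch '0 -.13 .02 -.075 0 0 0;0 -.13 .02 -.075 0 0 0'
```

```text
clock: 35.3
ee_pos: [0.4997, 0.1752, 0.1109]
eef_rot: [0.082, 1.08, -0.139]
wrist_force: [-0.2, -0.9, -1.7]
opening: 0.0075
clock: 35.55
ee_pos: [0.4988, 0.1756, 0.1107]
eef_rot: [0.083, 1.079, -0.139]
wrist_force: [0.4, -0.0, -0.4]
opening: 0.0071
clock: 35.8
ee_pos: [0.4979, 0.1759, 0.1104]
eef_rot: [0.083, 1.078, -0.139]
wrist_force: [1.3, 0.2, -1.0]
opening: 0.0075
clock: 36.05
ee_pos: [0.4973, 0.176, 0.1101]
eef_rot: [0.084, 1.077, -0.139]
wrist_force: [3.2, -1.6, -1.4]
opening: 0.0077
```

```bash
python3 -m inch '0 -.17 .02 -.1 0 0 0;0 -.17 .02 -.1 0 0 0'; python3 -c "
from h import *
st()"
```

```text
clock: 36.3
ee_pos: [0.4966, 0.1763, 0.1099]
eef_rot: [0.084, 1.074, -0.14]
wrist_force: [4.4, -2.0, 0.2]
opening: 0.0076
t 36.3 p [0.4966 0.1763 0.1099] rv [ 0.084  1.074 -0.14 ] F [ 4.4 -2.   0.2] op 0.0076 q [ 0.52  0.14 -0.81  0.23 -0.3   2.19]
```

```bash
python3 -m inch '0 .05 0 0 -.003 -.017 0;0 .05 0 0 -.005 -.035 0;0 .05 0 0 -.005 -.035 0'; python3 -m inch '0 .1 -.015 -.17 0 0 0;0 .1 -.015 -.17 0 0 0'; python3 -c "
from h import *
st()"
```

```text
clock: 36.67
ee_pos: [0.495, 0.1767, 0.1085]
eef_rot: [0.081, 1.043, -0.138]
wrist_force: [3.4, 0.4, 0.8]
opening: 0.0078
clock: 36.92
ee_pos: [0.4958, 0.1768, 0.1074]
eef_rot: [0.081, 1.044, -0.137]
wrist_force: [-6.5, 1.3, 11.2]
opening: 0.0074
t 36.92 p [0.4958 0.1768 0.1074] rv [ 0.081  1.044 -0.137] F [-6.5  1.3 11.2] op 0.0074 q [ 0.54  0.13 -0.84  0.17 -0.32  2.19]
```

```bash
python3 -m inch '0 .05 0 .13 0 0 0;0 .05 0 .13 0 0 0' 20; python3 -m inch '1.3 .05 0 .05 0 0 0;1.3 .05 0 .05 0 0 0;1.3 .05 0 .05 0 0 0';  python3 -m inch '2.5 0 0 0 0 0 0;4.5 0 0 0 0 0 0;8.5 0 0 0 0 0 0;8.5 0 0 0 0 0 0;8.5 0 0 0 0 0 0'; python3 -m inch '8.5 -1.6 .25 2.8 0 0 0;8.5 -3.4 .5 6 0 0 0;8.5 -5.5 .85 9.7 0 0 0;8.5 -5.5 .85 14 0 0 0;8.5 -5.5 .85 14 0 0 0;8.5 -5.5 .85 14 0 0 0'; python3 -c "
from h import *
st(); shot('wrist','w9'); shot('top','t9')"; python3 chk.py w9 .5400 .1702 .0235 -.153 .008
```

```text
clock: 37.17
ee_pos: [0.4959, 0.1763, 0.1075]
eef_rot: [0.08, 1.045, -0.138]
wrist_force: [-3.1, 1.6, 3.4]
opening: 0.0073
clock: 37.55
ee_pos: [0.4967, 0.1758, 0.1081]
eef_rot: [0.08, 1.045, -0.14]
wrist_force: [0.0, 0.5, 0.7]
opening: 0.0133
clock: 38.17
ee_pos: [0.4971, 0.1761, 0.1085]
eef_rot: [0.081, 1.044, -0.139]
wrist_force: [0.3, 0.1, 0.4]
opening: 0.0852
clock: 38.92
ee_pos: [0.4418, 0.1844, 0.2481]
eef_rot: [0.081, 1.044, -0.139]
wrist_force: [-0.2, 0.9, -1.2]
opening: 0.0845
t 38.92 p [0.4418 0.1844 0.2481] rv [ 0.081  1.044 -0.139] F [-0.2  0.9 -1.2] op 0.0845 q [ 0.64 -0.1  -0.64  0.65 -0.36  2.29]
28 [((0, 0.04, 0.13), [291.5, 187.8]), ((0.008, 0.04, 0.13), [302.1, 187.8]), ((0, -0.04, 0.13), [294.2, 284.6]), ((0.008, -0.04, 0.13), [303.9, 284.5])]
30 [((0, 0.04, 0.13), [285.4, 187.9]), ((0.008, 0.04, 0.13), [296.1, 187.8]), ((0, -0.04, 0.13), [288.7, 284.7]), ((0.008, -0.04, 0.13), [298.4, 284.6])]
32 [((0, 0.04, 0.13), [279.4, 187.8]), ((0.008, 0.04, 0.13), [290.0, 187.9]), ((0, -0.04, 0.13), [283.3, 284.6]), ((0.008, -0.04, 0.13), [292.9, 284.8])]
34 [((0, 0.04, 0.1
[... 529 characters left out ...]
119, 114, 113, 112, 113, 114, 117, 113, 123, 230, 246, 247, 247, 247, 246, 246, 243, 230, 188, 154, 146, 148, 147, 147, 149, 148, 149, 172, 187, 189, 191, 189, 190, 189, 190, 189, 190]
row 262 pred in/out [np.float64(288.0), np.float64(297.9)] from 270 [36, 36, 35, 35, 36, 34, 37, 34, 33, 37, 36, 34, 36, 34, 34, 35, 131, 236, 246, 247, 246, 246, 245, 244, 236, 215, 165, 145, 147, 145, 100, 45, 35, 36, 38, 35, 36, 36, 36, 35, 36, 32, 35, 36]
row 274 pred in/out [np.float64(288.4), np.float64(298.1)] from 271 [34, 33, 37, 36, 35, 36, 37, 33, 36, 35, 37, 35, 34, 35, 37, 70, 233, 245, 246, 246, 245, 244, 242, 236, 219, 170, 117, 74, 43, 35, 34, 34, 36, 34, 33, 36, 36, 36, 35, 36, 34, 36, 36, 37]
```

Plate 2's edge is within about 1.5 px of the home prediction (roughly 0.5° or 1 mm). I'll use the last picture as a composite to confirm everything.

```bash
python3 -c "
import cv2,numpy as np
a=cv2.imread('pics/w9.png')[20:340,160:480]; b=cv2.imread('pics/t9.png')[130:320,140:440]
C=np.zeros((600,800,3),np.uint8);C[:400,:400]=cv2.resize(a,(400,400));c=cv2.imread('pics/top0.png')[130:320,140:440]
C[:253,400:]=cv2.resize(b,(400,253));C[300:553,400:]=cv2.resize(c,(400,253));cv2.imwrite('pics/c9.png',C)"
```

```text
(no output)
```

View pics/c9.png

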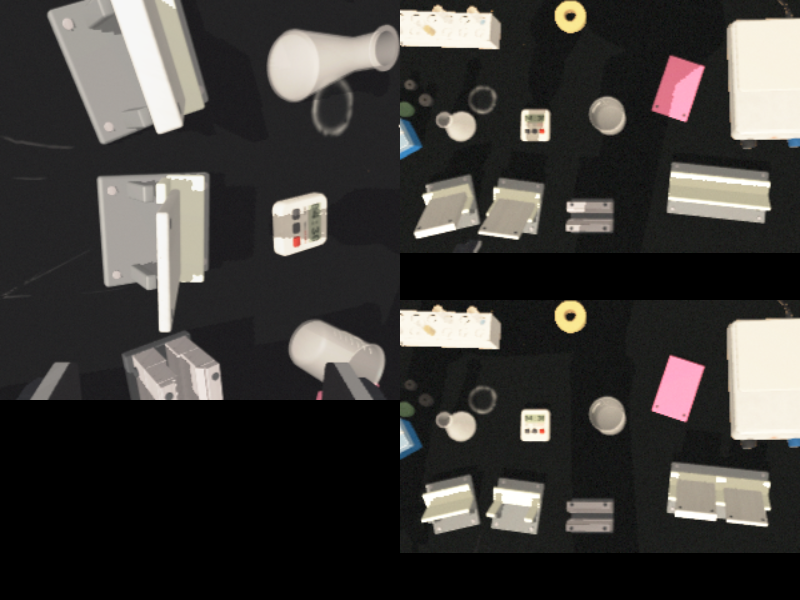

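Both plates lean in their stands, and the beaker (607,116), timer (535,125) and flask (458,123) match the first picture. The gripper is clear of everything, so I'm handing in.

```bash
python3 -c "
from h import *
st(); print(ticket.finish_job())"
```

```text
t 39.02 p [0.4412 0.1839 0.2468] rv [ 0.079  1.046 -0.14 ] F [ 0.2  0.7 -0.7] op 0.085 q [ 0.64 -0.1  -0.64  0.65 -0.36  2.29]
the job is handed in; nothing more can be done
None
```

Both plates were gauged and each leans in its correct stand. I handed the job in at 39 s of the 72 s allowed.

- **Left plate (good):** it stopped on the step of the gauge, holding against a 28 N push with about 15.5 mm of finger opening. It is in the solid-back stand.
- **Right plate (thin):** it dropped past the step to the gauge floor and stopped there under a 28 N push, with about 7.5 mm of opening. It is in the two-bar stand.

**A check that failed:** after the first release, the good plate leaned about 35° instead of 30°, because I had pressed too hard before opening. I had moved to the other plate but not touched it, so I went back, re-gripped the good plate and seated it again before fetching the thin one.

**Last checks:**
- The good plate's upper edge was within about 1 px of the fully home position.
- The thin plate's upper edge was about 1.5 px off (roughly 1 mm or 0.5°), which is within my measuring error.
- The beaker, timer, flask and pink look-alike looked unmoved against the first picture, and the gripper was clear. The black look-alike was outside that last picture, but the arm never went near it.

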